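# Seat the relay modules and snap the bay cover shut

## Task

Some of the three plug-in relay modules on the sloped training console are standing proud of their sockets: while the clear cover is still up, press every one of them fully home. Then swing the cover down and press its front edge until it snaps fully shut. Leave the other things on the bench where they are.

Things in the scene. Friction and masses are not known exactly. Their poses are not given: they have to be found in the camera images.
- console: fixed white sloped console, 310 deep (x -170 to 140), 360 wide (y), origin under it, x away from its front, z up. Front ledge 60 deep, 30 high; then a panel rising at 30 degrees from x -110, z 30 to x 110, z 157 (mm). On it a bay, aluminium walls 40 high (300 across, 165 along the slope), holds 3 alike relay modules side by side, 88 apart, centres 115 downhill of the cover's hinge.
- module_a (a joint): how far this relay module stands proud of its home position, in m, along the slope's normal: 0 = fully home (cap 1 mm above its socket), 0.016 at most. It slides stiffly (about 8 N) and stays where it is left; at home it meets a hard stop. Some modules start proud, some home.
- module_a_top (a point): centre of the top face of this module's black cap (58 mm along the slope, 66 mm across, 20 mm thick, on a smaller aluminium shank over a grey socket 66 x 74 x 14 mm); z is the slope's normal (the pressing direction is -z), x points uphill, y across. When home this face is 35 mm above the slope.
- module_b (a joint): how far this relay module stands proud of its home position, in m, along the slope's normal: 0 = fully home (cap 1 mm above its socket), 0.016 at most. It slides stiffly (about 8 N) and stays where it is left; at home it meets a hard stop. Some modules start proud, some home.
- module_b_top (a point): centre of the top face of this module's black cap (58 mm along the slope, 66 mm across, 20 mm thick, on a smaller aluminium shank over a grey socket 66 x 74 x 14 mm); z is the slope's normal (the pressing direction is -z), x points uphill, y across. When home this face is 35 mm above the slope.
- module_c (a joint): how far this relay module stands proud of its home position, in m, along the slope's normal: 0 = fully home (cap 1 mm above its socket), 0.016 at most. It slides stiffly (about 8 N) and stays where it is left; at home it meets a hard stop. Some modules start proud, some home.
- module_c_top (a point): centre of the top face of this module's black cap (58 mm along the slope, 66 mm across, 20 mm thick, on a smaller aluminium shank over a grey socket 66 x 74 x 14 mm); z is the slope's normal (the pressing direction is -z), x points uphill, y across. When home this face is 35 mm above the slope.
- lid (a joint): opening angle (rad) of the clear flat cover with black rim, 300 mm wide, hinged at its uphill edge. 0 = shut, lying on the bay walls parallel to the slope; starts up at about 1.6 (stop 1.7), leaning over the bay, in the way of a tool pointing straight down. Stiff hinge (0.4 N m) holds any angle. A catch resists from 0.09 rad, yields near 0.04 (about 10 N at the front edge), then holds it shut.
- lid_edge (a point): point on the cover's outer (upper) face, 150 mm from the hinge, midway across: the place to press. z is the outer face's normal, x points to the hinge, y along it. The 5 mm plate ends 172 mm from the hinge; in the middle a 70 mm wide grip tab reaches 183 mm, with a 20 mm latch tongue hanging beneath it.
- lid_hinge (a point): point on the hinge axis midway across the cover, 42 mm above the slope; same axes as lid_edge; the lid opens by turning about +y. The outer face lies 6 mm to its +z side.
- meter: bystander: grey hand-held multimeter, 160 x 80 x 45 mm, lying left of the console; origin under its centre
- plug_shell: bystander: black rectangular connector shell, 45 x 70 x 33 mm, standing on the console's front ledge near its left end; origin under its centre
- screwdriver: bystander: 190 mm screwdriver lying right of the console; origin under its middle
- tape: bystander: roll of black tape, 90 mm across, 20 mm high, right of the console; origin under its centre
- round_plug: bystander: grey round plug standing upright, 56 mm across, 90 mm high, left of the console; origin under its centre
- spray: bystander: aluminium can, 60 mm across, 170 mm high, right of the console; origin under its centre
- mug: bystander: white mug, 80 mm across, 95 mm high, near the right side of the table; origin under its centre

How it is judged:
By the outcome, as a careful person would: the job done as asked, in the order asked, and still so for the second after the job is handed in, with the robot touching nothing.
It also fails if it takes over 48 s, if anything falls off the work surface, if the arm or the gripper's body presses on something with over 40 N, if the wrist force passes 120 N, or if a joint passes its speed limit or range.

## Robot

A 6-joint arm with a two-finger parallel gripper is mounted at the origin on the work surface. World frame = base frame: x ahead of the robot, y to its left, z up, the work surface at z = 0. Lengths are in mm, angles in rad, forces in N, time in s.
With the tool pointing down it reaches from about 350 to 975 mm from the base axis. Payload 7.1 kg.
Tool frame: the origin (TCP) lies midway between the tips of the shut fingers; the grasp point (between the pads) lies 19 mm behind it (ctrl.grip_point_offset is the distance from the TCP to the grasp point, in mm); z points along the fingers, y is the direction in which the jaws open and shut (so a half turn about z gives the same grasp; the last joint's range is limited). The gripper opens to 88 mm and grips with 3 to 60 N. Pads are 20 mm wide; open, the fingers measure 115 mm over their backs; the gripper's body (75 mm by 178 mm) begins 61 mm behind the grasp point.
Start: joints at [-1.211, 0.423, 1.63, -0, 1.089, -0.019], TCP at [231.145, -580.669, 222.675] pointing down, gripper open.
Joint ranges: [-3, 3], [-0.9, 2.11], [0.09, 2.58], [-1.31, 4.45], [0.11, 2.69], [-2.54, 2.54]. Speed limits (rad/s): [2.39, 2.39, 3.01, 3.14, 3.14, 3.14].

## Interface

Orientations are given as a rotation vector (axis times angle).
In Python, from workcell import ctrl, viewer, recognise gives the robot as it stands.
- The arm moves only by the shell command python3 -m handwheel 'ROWS'. ROWS is JSON, a list of rows, each an object of numbers: "gripper": the closure, from 0 (fully open) to 1 (shut); "tx", "ty", "tz": the shift along the tool's x, y, z in m; "rx", "ry", "rz": the turn, a rotation vector about the tool's x, y, z in degrees. In form: [{"gripper": .., "tx": .., "ty": .., "tz": .., "rx": .., "ry": .., "rz": ..}, ...]. A call has 1 to 8 rows; each row shifts and turns the commanded pose from where the row before left it, along the tool's axes as they then stand; what a row does not reach is not made up. A row lasts 1/8 s, in which the tool goes at most 62.5 mm and 10.7 degrees, less where a joint would pass 70% of its speed; a pose out of reach is approached as far as the arm can. A call with a gripper value outside its range is refused whole. The fingers move at their own pace and stop on an object; the grip force is fixed at half the most. Time passes only in rows, so rows that do not move let the fingers close. It gives the time, the measured TCP pose, the force and the opening at its end, in the units of the state.
- ctrl.get_obs(): the state, without advancing time (a new reading comes with each control period).
- viewer.get_image(name): name is "scene" or "top" or "wrist"; returns a dict with "image" (480x640x3 uint8, red, green, blue), "range_z" (480x640 float32, mm along the optical axis (not along the pixel's ray), 0 where there is no reading), "vfov" (degrees; the focal length in pixels is half the picture's height over the tangent of half this angle, whatever the lens; pixels are square), "cx", "cy" (the principal point, pixels), "extrinsics" (4x4, takes a point from world to camera coordinates); the wrist camera has in their place "T_tool_cam" (4x4, takes a point from camera to tool coordinates, whose origin is the TCP and whose axes are the flange's). Camera axes: x right, y up, looking along -z (the intrinsics and any distortion apply to the point x, -y, -z); pixel columns grow to the right and rows downward; lengths in mm; the calibration is good to about 2 mm. A picture is of the moment at which its call begins: read the wrist's pose just before it.
- ctrl.close_job(): hands the job in, once; it reports no verdict.
Trained networks look in a picture, given as the dict that the camera call returned (one of the last four; its "shot" number tells which), for a name from the list of things; names that differ only in an ending like _2 or _b are one class to them, and where a whole thing is asked for, a point or a joint stands for the part that bears it (a point fixed in the world has none). Each returns a list of dicts, best first, with "p" (0 to 1); they miss things now and then, are a little off and sometimes report something else, mostly with a low value. They report only what shows in the picture. A call takes as long as a camera call.
- recognise(picture, name): "xy" ([column, row] as shares, 0 to 1, of the picture: columns of its width, rows of its height, amid what is visible of it).
The state is a dict: "t": time; "qpos": joint angles; "qvel": joint speeds; "joint_torque": joint torques, N m; "ee_pos": TCP position; "orientation": TCP orientation; "ft_force": force on the tool from outside, world axes, zero at the start; "moment": the same for the moment, N m; "width": finger opening in mm.
Only numpy, scipy, OpenCV 4.12 (cv2) and the standard library are available. Lean on these libraries where they do the work, as an engineer would, in place of code of your own. Each camera call takes 0.05 s, during which the arm holds its last target.

## Working session

There is one attempt and no reset: what is moved stays moved. The work goes in short steps, Python scripts to look and compute and a shell command to move; the robot and the scene stay as the last step left them, time stands still between calls to the robot, and variables do not carry over. Pictures are saved under pics/ and viewed, and the job is handed in when it is done.

```bash
mkdir -p pics; ls
python3 - <<'E'
from workcell import ctrl, viewer, recognise
import cv2,numpy as np,pickle
print(ctrl.get_obs())
for n in ["scene","top","wrist"]:
    d=viewer.get_image(n); cv2.imwrite(f"pics/{n}0.png",d["image"][:,:,::-1]); pickle.dump(d,open(f"pics/{n}0.pkl","wb"))
    print(n,{k:(v if k not in("image","range_z") else v.shape) for k,v in d.items()})
    if n!="wrist":
        for o in ["module_a_top","lid_edge","lid_hinge","console","module_a"]:
            print(o,[(np.round(np.array(r["xy"])*[640,480],1).tolist(),round(r["p"],2)) for r in recognise(d,o)][:5])
E
```

```text
pics
{'t': 0.0, 'qpos': array([-1.21100523e+00,  4.23840307e-01,  1.63066978e+00, -3.78583533e-05,
        1.08862420e+00, -1.89752027e-02]), 'qvel': array([-0.00029993,  0.00070851, -0.00110685,  0.00068457, -0.00130848,
       -0.00018417]), 'joint_torque': array([ 1.32330510e-04, -5.44628334e+01, -2.73661208e+01,  6.42985781e-02,
        2.27952772e-02, -1.17882505e-04]), 'ee_pos': array([ 230.94224987, -580.1699655 ,  221.90998801]), 'orientation': array([-3.08393091e+00, -5.91156745e-01,  4.62344883e-04]), 'ft_force': array([ 0.07431585, -1.00851272,  0.85126062]), 'moment': array([-0.04332137,  0.04415002, -0.00798214]), 'width': 87.83266219356366}
scene {'image': (480, 640, 3), 'range_z': (480, 640), 'vfov': 52.71808250510326, 'cx': 317.98624686808813, 'cy': 239.0329414482484, 'extrinsics': array([[ 9.99221808e-01, -3.86797559e-02,  7.72363800e-03,
        -5.84878710e+02],
       [ 3.36684794e-02,  9.38423552e-01,  3.43842509e-01,
        -3.73539609e+01],
       [-2.05477881e-02, -3.43314891e-01,  9.38995567e-01,
        -1.31117971e+03],
       [ 0.00000000e+00,  0.00000000
[... 944 characters left out ...]
.75)]
lid_hinge [([331.9, 193.4], 0.66), ([463.6, 254.4], 0.42)]
console [([323.5, 211.2], 0.6)]
module_a [([358.8, 238.5], 0.78), ([315.8, 228.4], 0.75), ([403.3, 314.8], 0.66), ([279.1, 218.2], 0.65)]
wrist {'image': (480, 640, 3), 'range_z': (480, 640), 'vfov': 68.2756359456548, 'cx': 316.7422400657901, 'cy': 238.17572428911853, 'T_tool_cam': array([[ 3.55516404e-04,  9.60465983e-01,  2.78397142e-01,
         7.72474782e+01],
       [ 9.99999932e-01, -3.69294790e-04, -2.95008865e-06,
         3.19058616e-01],
       [ 9.99771544e-05,  2.78397124e-01, -9.60466049e-01,
        -1.61708391e+02],
       [ 0.00000000e+00,  0.00000000e+00,  0.00000000e+00,
         1.00000000e+00]]), 'shot': 3}
```

View pics/scene0.png

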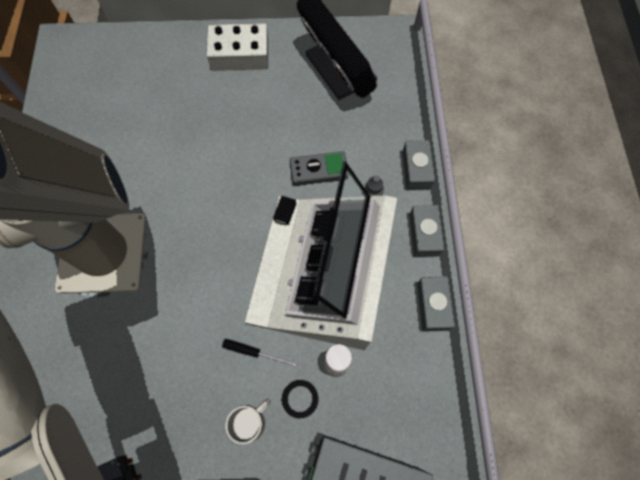

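View pics/top0.png

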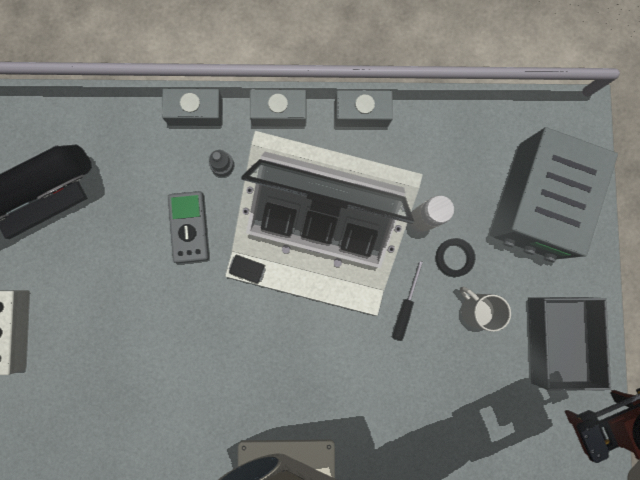

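```bash
cat > h.py <<'E'
import numpy as np,cv2
from scipy.spatial.transform import Rotation as R
def cloud(d):
    z=d["range_z"].astype(float);f=240/np.tan(np.radians(d["vfov"]/2))
    v,u=np.mgrid[0:480,0:640]
    P=np.stack([(u-d["cx"])/f*z,-(v-d["cy"])/f*z,-z],-1)
    E=np.array(d["extrinsics"]);W=(P-E[:3,3])@E[:3,:3]
    W[z<=0]=np.nan
    return W
def proj(d,W):
    f=240/np.tan(np.radians(d["vfov"]/2));E=np.array(d["extrinsics"])
    c=np.atleast_2d(W)@E[:3,:3].T+E[:3,3]
    return np.stack([d["cx"]+f*c[:,0]/-c[:,2],d["cy"]-f*c[:,1]/-c[:,2]],-1)
def camW(d,o):
    "wrist: add extrinsics"
    T=np.eye(4);T[:3,:3]=R.from_rotvec(o["orientation"]).as_matrix();T[:3,3]=o["ee_pos"]
    d["extrinsics"]=np.linalg.inv(T@np.array(d["T_tool_cam"]));return d
E
python3 - <<'E'
from h import *;import pickle
for n in("top","scene"):
    d=pickle.load(open(f"pics/{n}0.pkl","rb"));W=cloud(d)
    # table
    pts={"table":(420,330) if n=="top" else (180,150)}
    if n=="top":
        pts.update(fl=(232,278),fr=(374,311),bl=(256,135),br=(418,178),m1=(279,218),m2=(319,227),m3=(359,238),ledge=(310,288),panel=(400,250))
    for k,(u,v) in pts.items(): print(n,k,np.round(np.nanmedian(W[v-2:v+3,u-2:u+3].reshape(-1,3),0),1))
    g=(W[...,0]>350)&(W[...,0]<900)&(abs(W[...,1])<350)
    np.save(f"pics/{n}W.npy",W)
    im=np.clip(W[...,2]/350*255,0,255);cv2.imwrite(f"pics/{n}h.png",cv2.applyColorMap(np.nan_to_num(im).astype(np.uint8),cv2.COLORMAP_JET))
d=pickle.load(open("pics/top0.pkl","rb"));im=d["image"][110:330,210:440,::-1];cv2.imwrite("pics/topz.png",cv2.resize(im,None,fx=3,fy=2.7))
E
```

```text
top table [ 354.1 -312.8    1.2]
top fl [476.5 124.9   2.9]
top fr [ 400.1 -201.2   30.1]
top bl [770.   59.1 157.2]
top br [ 680.7 -277.9  157.1]
top m1 [599.3  11.6 136.4]
top m2 [582.  -72.5 123.6]
top m3 [ 557.5 -156.   135.3]
top ledge [452.9 -55.   31.1]
top panel [ 5.419e+02 -2.697e+02 -2.000e-01]
scene table [192.  311.1   0.7]
```

View pics/topz.png

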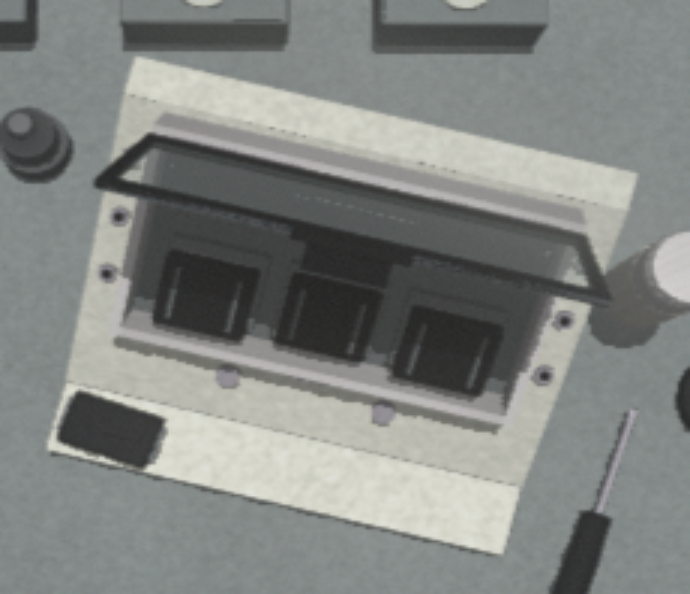

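View pics/toph.png

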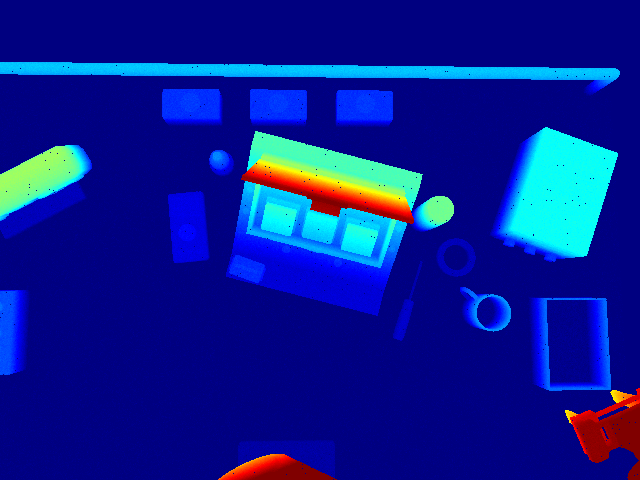

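```bash
cat >> h.py <<'E'
def fitc(W):
    from scipy.optimize import least_squares
    P=W.reshape(-1,3);P=P[np.isfinite(P).all(1)]
    P=P[(P[:,2]>20)&(P[:,2]<175)&(np.hypot(P[:,0]-570,P[:,1]+65)<260)]
    def loc(p): 
        c,s=np.cos(p[2]),np.sin(p[2]);D=P[:,:2]-p[:2];return D@np.array([[c,-s],[s,c]])
    def hz(x): return np.clip(30+(x+110)*np.tan(np.pi/6),30,157)
    p=np.array([570,-80,-.24])
    for it in range(6):
        L=loc(p);r=P[:,2]-hz(L[:,0]);m=(abs(r)<(15 if it<2 else 6))&(abs(L[:,1])<185)&(L[:,0]>-105)&(L[:,0]<140)
        # x,yaw from surface
        f=lambda q:((P[:,2]-hz(loc([q[0],p[1],q[1]])[:,0]))[m])
        q=least_squares(f,[p[0],p[2]],loss="soft_l1").x;p[0],p[2]=q
        L=loc(p)
        e=abs(P[:,2]-hz(L[:,0]))<6
        ys=[]
        for a in np.arange(-160,135,6):
            s=L[e&(abs(L[:,0]-a)<4)&(abs(L[:,1])<200),1]
            if len(s)>10: ys.append((s.min(),s.max()))
        ys=np.array(ys);lo,hi=np.median(ys,0);d=(lo+hi)/2
        p[0]+=-np.sin(p[2])*d;p[1]+=np.cos(p[2])*d
    r=P[:,2]-hz(loc(p)[:,0])
    return p,np.std(r[m]),np.median(r[m]),lo,hi,m.sum()
def frames(p):
    c,s=np.cos(p[2]),np.sin(p[2]);Rz=np.array([[c,-s,0],[s,c,0],[0,0,1]])
    b=np.pi/6;S=Rz@np.array([[np.cos(b),0,-np.sin(b)],[0,1,0],[np.sin(b),0,np.cos(b)]])
    o=np.array([p[0],p[1],0])+Rz@np.array([-110,0,30])   # panel foot, mid
    return S,o   # slope coords: (W-o)@S : x uphill,y across,z normal
E
python3 - <<'E'
from h import *;import pickle
W=np.load("pics/topW.npy");f=fitc(W);print(f)
p=f[0];S,o=frames(p);L=(W-o)@S
d=pickle.load(open("pics/top0.pkl","rb"))
for n,(u,v) in dict(m1=(279,218),m2=(319,227),m3=(359,238)).items():
    c=L[v-4:v+5,u-4:u+5].reshape(-1,3);print(n,np.round(np.nanmedian(c,0),1),np.nanstd(c[:,2]))
# caps & lid in slope coords
P=L.reshape(-1,3);P=P[np.isfinite(P).all(1)]
cap=P[(P[:,2]>32)&(P[:,2]<60)&(abs(P[:,1])<135)&(P[:,0]>40)&(P[:,0]<150)]
for y0 in(88,0,-88):
    c=cap[abs(cap[:,1]-y0)<44]; print(y0,len(c),np.round(np.percentile(c,[1,50,99],axis=0),1).tolist())
lid=P[(P[:,2]>70)&(P[:,0]<254)&(abs(P[:,1])<170)&(P[:,0]>30)]
print("lid",len(lid),np.round(np.percentile(lid,[1,50,99],axis=0),1).tolist())
A=np.c_[lid[:,2],np.ones(len(lid))];k=np.linalg.lstsq(A,lid[:,0],rcond=None);print(k[0])
b=np.round(np.arange(70,235,10));
for z in b:
    s=lid[abs(lid[:,2]-z)<4];print(z,len(s),np.round(np.percentile(s,[5,50,95],axis=0)[:,:2].ravel(),1) if len(s) else "")
E
```

```text
(array([ 5.98632954e+02, -7.71704637e+01, -2.53310890e-01]), np.float64(2.1428440567351807), np.float64(0.009598528938518314), np.float64(-179.71201643895026), np.float64(179.71201643983377), np.int64(9106))
m1 [129.9  86.1  47.9] 1.7134799445900881
m2 [127.3   0.3  34.6] 1.5772582613083892
m3 [130.8 -86.3  46.7] 1.7522156096209345
88 960 [[73.2, 48.2, 32.7], [116.0, 87.9, 46.9], [149.4, 127.9, 51.5]]
0 881 [[70.4, -39.8, 32.2], [114.5, 0.1, 35.2], [148.7, 39.7, 42.3]]
-88 966 [[73.2, -127.6, 33.0], [115.8, -86.9, 45.5], [149.5, -48.1, 50.2]]
lid 3028 [[234.4, -145.8, 70.9], [249.8, -0.8, 142.8], [253.9, 146.0, 223.1]]
[1.34870475e-02 2.47155252e+02]
70 147 [ 244.7 -127.2  245.8    5.5  247.   135.6]
80 145 [ 245.1 -138.9  245.8   -1.6  246.8  134. ]
90 159 [ 246.  -129.4  246.6  -13.6  247.4  132.9]
100 160 [ 246.7 -134.2  247.4    4.6  248.2  133.2]
110 161 [ 247.5 -137.   248.1   -0.9  249.3  134.5]
120 175 [ 248.1 -135.   249.    -3.5  249.9  132. ]
130 161 [ 249.1 -135.1  249.8    7.8  250.7  134.7]
140 185 [ 249.8 -133.3  250.6   -2.4  251.5  133.1]
150 173 [ 250.6 -139.5  251.3    2.9  252.1  132.5]
160 177 [ 251.3 -131.2  252.     7.7  252.9  136.8]
170 181 [ 252.1 -132.   252.8   -1.7  253.7  133.5]
180 150 [ 253.  -132.1  253.5   -5.4  253.9  127.5]
190 26 [ 253.3 -137.1  253.8  -29.9  254.    75.6]
200 0 
210 189 [ 250.9 -132.9  252.4  -38.2  253.9  140.5]
220 314 [ 2.337e+02 -2.350e+01  2.422e+02 -2.000e-01  2.526e+02  2.280e+01]
230 1 [253.5  33.3 253.5  33.3 253.5  33.3]
```

```bash
cat >> h.py <<'E'
def delta(o,tpos,trot):
    "shift then turn; row semantic: shift along current tool axes, turn"
    Rc=R.from_rotvec(o["orientation"]).as_matrix()
    t=Rc.T@(np.array(tpos)-o["ee_pos"]); r=np.degrees(R.from_matrix(Rc.T@trot).as_rotvec())
    return np.round(t,1),np.round(r,1)
E
python3 - <<'E'
from h import *;import pickle
from workcell import ctrl
o=ctrl.get_obs()
W=np.load("pics/topW.npy");p=fitc(W)[0];S,oo=frames(p);np.savez("pics/con.npz",S=S,o=oo)
print("S",S.round(3).tolist(),oo)
Rc=R.from_rotvec(o["orientation"]).as_matrix();print("tool",Rc.round(3).tolist())
L=(W-oo)@S
# cap extents via dense sub-cloud at cap heights
P=L.reshape(-1,3);P=P[np.isfinite(P).all(1)]
for y0,h in((88,47),(0,35),(-88,46)):
    c=P[(abs(P[:,1]-y0)<26)&(abs(P[:,2]-h)<5)&(P[:,0]>60)&(P[:,0]<170)]
    print(y0,np.histogram(c[:,0],np.arange(60,171,5))[0], np.median(c[(c[:,0]>100)&(c[:,0]<140),2]))
d=pickle.load(open("pics/top0.pkl","rb"))
# target rot: tool z = -n, choose tool y near +/- across
n=S[:,2];
for sg in(1,-1):
    y=sg*S[:,1];T=np.c_[np.cross(y,-n),y,-n];print(sg,delta(o,oo+S@np.array([122,-88,120]),T),T.round(2).tolist())
for q in [(122,-88,46),(122,0,35),(122,88,47),(250,0,195),(237.7,0,42)]: print(q,(oo+S@np.array(q)).round(0))
E
```

```text
S [[0.838, 0.251, -0.484], [-0.217, 0.968, 0.125], [0.5, 0.0, 0.866]] [492.14327557 -49.60330217  30.        ]
tool [[0.929, 0.37, 0.0], [0.37, -0.929, 0.0], [0.0, 0.0, -1.0]]
88 [ 0  0  1  5  1  0  3 48 50 54 57 53 56 51 57 56 52 59 42  0  0  0] 47.725093084880825
0 [ 0  8 17 41 39  0  4 45 49 54 53 51 53 51 54 55 51 54 37  0  0  0] 34.63244177195092
-88 [ 0  0  4 12  4  0  2 50 51 61 47 50 58 50 59 51 57 54 40  0  0  0] 46.37143427938819
1 (array([ 423.7, -299. ,   27.8]), array([ -37.4,  -12.2, -139.6])) [[-0.84, 0.25, 0.48], [0.22, 0.97, -0.13], [-0.5, 0.0, -0.87]]
-1 (array([ 423.7, -299. ,   27.8]), array([-9.5, 29. , 35.4])) [[0.84, -0.25, 0.48], [-0.22, -0.97, -0.13], [0.5, -0.0, -0.87]]
(122, -88, 46) [ 550. -156.  131.]
(122, 0, 35) [577. -72. 121.]
(122, 88, 47) [594.  15. 132.]
(250, 0, 195) [607. -79. 324.]
(237.7, 0, 42) [671. -96. 185.]
```

```bash
python3 -m handwheel '[{"gripper":1,"tx":0.05,"ty":-0.038},{"gripper":1,"tx":0.051,"ty":-0.0385},{"gripper":1,"tx":0.051,"ty":-0.0385},{"gripper":1,"tx":0.051,"ty":-0.0385},{"gripper":1,"tx":0.051,"ty":-0.0385},{"gripper":1,"tx":0.051,"ty":-0.0385},{"gripper":1,"tx":0.051,"ty":-0.0385},{"gripper":1,"tx":0.051,"ty":-0.0385}]' && python3 -m handwheel '[{"gripper":1,"rx":-1.9,"ry":5.8,"rz":7.1},{"gripper":1,"rx":-1.9,"ry":5.8,"rz":7.1},{"gripper":1,"rx":-1.9,"ry":5.8,"rz":7.1},{"gripper":1,"rx":-1.9,"ry":5.8,"rz":7.1},{"gripper":1,"rx":-1.9,"ry":5.8,"rz":7.1},{"gripper":1}]'
cat > st.py <<'E'
from h import *
from workcell import ctrl,viewer
import sys
z=np.load("pics/con.npz");S,oo=z["S"],z["o"]
o=ctrl.get_obs();n=S[:,2];y=-S[:,1];T=np.c_[np.cross(y,-n),y,-n]
Rc=R.from_rotvec(o["orientation"]).as_matrix()
print("t",round(o["t"],2),"slope pos",((o["ee_pos"]-oo)@S).round(1),"force slope",(o["ft_force"]@S).round(1),"w",round(o["width"],1),"rot to slope",np.degrees(R.from_matrix(Rc.T@T).as_rotvec()).round(1),"z-axis in slope",(S.T@Rc[:,2]).round(2), "q",o["qpos"].round(2))
if len(sys.argv)>1:
    for k in sys.argv[1].split(","):
        d=viewer.get_image(k);
        if k=="wrist":camW(d,o)
        import pickle;nm=f"pics/{k}_{o['t']:.2f}";cv2.imwrite(nm+".png",d["image"][:,:,::-1]);pickle.dump(d,open(nm+".pkl","wb"));print(nm)
        L=(cloud(d)-oo)@S;P=L.reshape(-1,3);P=P[np.isfinite(P).all(1)]
        for y0 in(88,0,-88):
            c=P[(abs(P[:,1]-y0)<26)&(abs(P[:,0]-122)<22)&(P[:,2]>20)&(P[:,2]<62)];print(y0,len(c),np.percentile(c[:,2],[10,50,90]).round(1) if len(c) else "")
E
python3 st.py wrist
```

```text
t 0.65 slope pos [  -7.2 -579.5  226.7] force slope [ 0.1 -0.5  0.2] w 87.6 rot to slope [-9.5 29.  35.4] z-axis in slope [-0.5   0.   -0.87] q [-1.21  0.42  1.63  0.    1.09 -0.02]
pics/wrist_0.65
88 0 
0 0 
-88 0 $[0]: bad value
```

```bash
python3 -m handwheel '[{"gripper":1.0,"tx":0.05,"ty":-0.038,"tz":0.0,"rx":0.0,"ry":0.0,"rz":0.0}]'; python3 st.py
```

```text
t: 0.82
ee_pos: [262.7, -529.2, 222.7]
orientation: [3.084, 0.585, 0.0]
ft_force: [1.0, -0.6, 0.4]
width: 81.2
t 0.82 slope pos [   8.1 -521.8  217.9] force slope [ 1.2 -0.3 -0.2] w 81.2 rot to slope [-9.3 29.  35.2] z-axis in slope [-0.5  -0.   -0.87] q [-1.13  0.37  1.71 -0.    1.06  0.07]
```

```bash
python3 -m handwheel '[{"gripper":1,"tx":0.051,"ty":-0.0385,"tz":0,"rx":0,"ry":0,"rz":0},{"gripper":1,"tx":0.051,"ty":-0.0385,"tz":0,"rx":0,"ry":0,"rz":0},{"gripper":1,"tx":0.051,"ty":-0.0385,"tz":0,"rx":0,"ry":0,"rz":0},{"gripper":1,"tx":0.051,"ty":-0.0385,"tz":0,"rx":0,"ry":0,"rz":0},{"gripper":1,"tx":0.051,"ty":-0.0385,"tz":0,"rx":0,"ry":0,"rz":0},{"gripper":1,"tx":0.051,"ty":-0.0385,"tz":0,"rx":0,"ry":0,"rz":0},{"gripper":1,"tx":0.051,"ty":-0.0385,"tz":0,"rx":0,"ry":0,"rz":0}]' && python3 -m handwheel '[{"gripper":1,"tx":0,"ty":0,"tz":0,"rx":-1.9,"ry":5.8,"rz":7.1},{"gripper":1,"tx":0,"ty":0,"tz":0,"rx":-1.9,"ry":5.8,"rz":7.1},{"gripper":1,"tx":0,"ty":0,"tz":0,"rx":-1.9,"ry":5.8,"rz":7.1},{"gripper":1,"tx":0,"ty":0,"tz":0,"rx":-1.9,"ry":5.8,"rz":7.1},{"gripper":1,"tx":0,"ty":0,"tz":0,"rx":-1.9,"ry":5.8,"rz":7.1},{"gripper":1,"tx":0,"ty":0,"tz":0,"rx":0,"ry":0,"rz":0}]'
python3 st.py wrist,top
```

```text
t: 1.7
ee_pos: [491.3, -151.3, 223.0]
orientation: [3.085, 0.591, 0.001]
ft_force: [1.0, -0.9, -0.1]
width: 11.6
t: 2.45
ee_pos: [488.6, -152.2, 221.8]
orientation: [2.95, -0.377, 0.787]
ft_force: [-0.1, 0.4, 0.2]
width: 0.2
t 2.45 slope pos [ 115.2 -100.2  155. ] force slope [-0.1  0.4  0.2] w 0.2 rot to slope [ 0.   0.1 -0. ] z-axis in slope [-0. -0. -1.] q [-0.36  0.09  2.22  0.16  0.32  1.33]
pics/wrist_2.45
88 3586 [46.3 47.2 48. ]
0 3279 [33.3 34.2 35.1]
-88 3534 [45.1 45.9 46.8]
pics/top_2.45
88 474 [45.4 47.9 49.9]
0 461 [32.5 34.9 37.2]
-88 471 [44.4 46.5 48.7]
```

View pics/wrist_2.45.png

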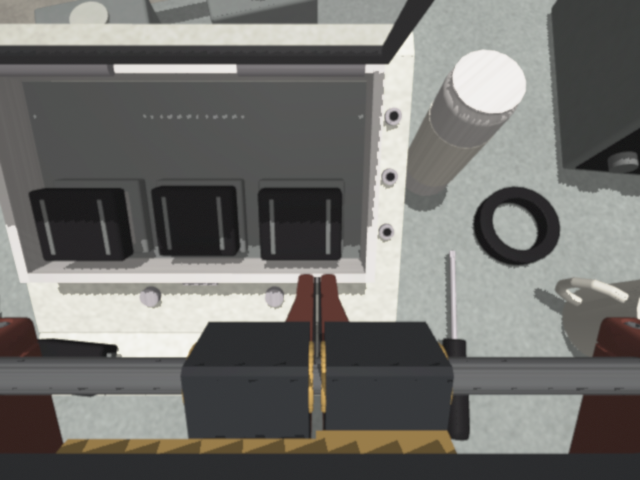

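View pics/top_2.45.png

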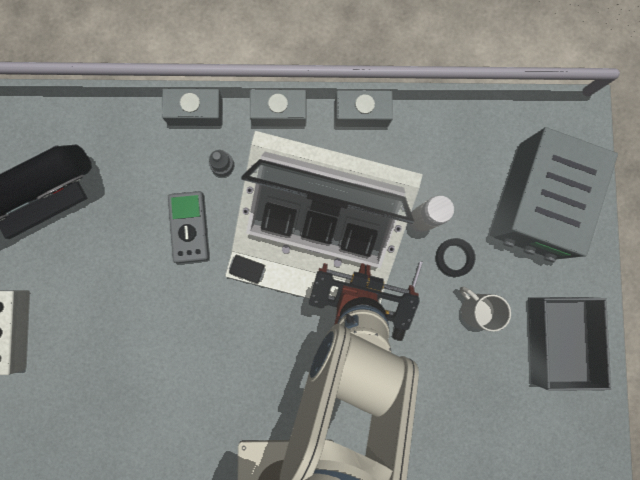

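```bash
python3 -m handwheel '[{"gripper":1,"tx":0,"ty":-0.012,"tz":0.04,"rx":0,"ry":0,"rz":0},{"gripper":1,"tx":0,"ty":0,"tz":0.04,"rx":0,"ry":0,"rz":0},{"gripper":1,"tx":0,"ty":0,"tz":0.02,"rx":0,"ry":0,"rz":0},{"gripper":1,"tx":0,"ty":0,"tz":0.004,"rx":0,"ry":0,"rz":0},{"gripper":1,"tx":0,"ty":0,"tz":0.004,"rx":0,"ry":0,"rz":0},{"gripper":1,"tx":0,"ty":0,"tz":0.003,"rx":0,"ry":0,"rz":0}]'; python3 st.py
python3 -m handwheel '[{"gripper":1,"tx":0,"ty":0,"tz":0.003,"rx":0,"ry":0,"rz":0},{"gripper":1,"tx":0,"ty":0,"tz":0.003,"rx":0,"ry":0,"rz":0}]'; python3 st.py
```

```text
t: 3.3
ee_pos: [548.7, -156.7, 131.4]
orientation: [2.953, -0.378, 0.783]
ft_force: [-0.1, -0.3, 0.6]
width: -0.2
t 3.3 slope pos [121.4 -89.5  47. ] force slope [ 0.3 -0.3  0.5] w -0.2 rot to slope [-0.1  0.3 -0.1] z-axis in slope [-0.01  0.   -1.  ] q [-0.32  0.36  2.16  0.3   0.11  1.21]
t: 3.55
ee_pos: [551.0, -157.3, 127.5]
orientation: [2.957, -0.378, 0.777]
ft_force: [-5.5, 2.5, 5.7]
width: 0.2
t 3.55 slope pos [121.4 -89.5  42.4] force slope [-2.3  1.1  7.9] w 0.2 rot to slope [-0.2  0.6 -0.1] z-axis in slope [-0.01  0.   -1.  ] q [-0.32  0.37  2.15  0.32  0.11  1.2 ]
```

```bash
python3 -m handwheel '[{"gripper":1,"tx":0,"ty":0,"tz":-0.003,"rx":0,"ry":-3,"rz":0},{"gripper":1,"tx":0,"ty":0,"tz":-0.001,"rx":0,"ry":-3,"rz":0}]'; python3 st.py
python3 -m handwheel '[{"gripper":1,"tx":0,"ty":0,"tz":0.003,"rx":0,"ry":0,"rz":0},{"gripper":1,"tx":0,"ty":0,"tz":0.003,"rx":0,"ry":0,"rz":0},{"gripper":1,"tx":0,"ty":0,"tz":0.002,"rx":0,"ry":0,"rz":0}]'; python3 st.py
```

```text
t: 3.8
ee_pos: [549.6, -157.4, 131.3]
orientation: [3.005, -0.384, 0.623]
ft_force: [-0.0, 0.4, -0.2]
width: 0.7
t 3.8 slope pos [122.2 -90.   46.4] force slope [-0.2  0.4 -0.1] w 0.7 rot to slope [-0.1  6.6 -0.1] z-axis in slope [-0.11  0.   -0.99] q [-0.31  0.36  2.09  0.09  0.28  1.43]
t: 4.18
ee_pos: [554.7, -158.6, 124.7]
orientation: [3.002, -0.384, 0.633]
ft_force: [-0.2, 0.3, 9.4]
width: 0.4
t 4.17 slope pos [123.4 -89.8  38.1] force slope [4.4 0.2 8.3] w 0.4 rot to slope [-0.1  6.2 -0.1] z-axis in slope [-0.11  0.   -0.99] q [-0.31  0.38  2.09  0.1   0.26  1.42]
```

```bash
python3 -m handwheel '[{"gripper":1,"tx":0,"ty":0,"tz":0.002,"rx":0,"ry":0,"rz":0},{"gripper":1,"tx":0,"ty":0,"tz":0.001,"rx":0,"ry":0,"rz":0}]'; python3 st.py
python3 -m handwheel '[{"gripper":1,"tx":0,"ty":0,"tz":0.001,"rx":0,"ry":0,"rz":0}]'; python3 st.py|cut -c1-90
```

```text
t: 4.42
ee_pos: [556.0, -158.9, 122.5]
orientation: [3.001, -0.384, 0.635]
ft_force: [-6.7, 2.6, 23.5]
width: 0.5
t 4.42 slope pos [123.5 -89.8  35.5] force slope [ 5.5  0.9 23.9] w 0.5 rot to slope [-0.1  6.1 -0.1] z-axis in slope [-0.11  0.   -0.99] q [-0.31  0.39  2.08  0.1   0.26  1.42]
t: 4.55
ee_pos: [556.2, -158.9, 122.3]
orientation: [3.001, -0.384, 0.635]
ft_force: [-14.8, 4.1, 34.6]
width: 0.6
t 4.55 slope pos [123.5 -89.8  35.2] force slope [ 4.   0.3 37.6] w 0.6 rot to slope [-0.1
```

```bash
python3 -m handwheel '[{"gripper":1,"tx":0,"ty":0,"tz":-0.02,"rx":0,"ry":0,"rz":0},{"gripper":1,"tx":-0.008,"ty":-0.045,"tz":-0.002,"rx":0,"ry":0,"rz":0},{"gripper":1,"tx":-0.008,"ty":-0.045,"tz":0,"rx":0,"ry":0,"rz":0},{"gripper":1,"tx":0,"ty":0,"tz":0,"rx":0,"ry":0,"rz":0}]'; python3 st.py wrist
```

```text
t: 5.05
ee_pos: [553.7, -62.7, 133.1]
orientation: [3.007, -0.378, 0.624]
ft_force: [-0.7, 0.1, -0.2]
width: 0.4
t 5.05 slope pos [106.    2.8  57.9] force slope [-0.7 -0.   0.2] w 0.4 rot to slope [-0.3  6.6  0.1] z-axis in slope [-0.11  0.   -0.99] q [-0.1   0.34  2.12 -0.2   0.28  1.9 ]
pics/wrist_5.05
88 7919 [46.4 47.1 47.9]
0 6932 [33.4 34.2 35. ]
-88 7126 [33.3 34.1 34.9]
```

```bash
python3 -m handwheel '[{"gripper":1,"tx":0.008,"ty":-0.043,"tz":-0.002,"rx":0,"ry":0,"rz":0},{"gripper":1,"tx":0.007,"ty":-0.042,"tz":0,"rx":0,"ry":0,"rz":0},{"gripper":1,"tx":0,"ty":0,"tz":0.005,"rx":0,"ry":0,"rz":0},{"gripper":1,"tx":0,"ty":0,"tz":0.004,"rx":0,"ry":0,"rz":0}]'; python3 st.py
```

```text
t: 5.6
ee_pos: [590.9, 11.8, 132.6]
orientation: [3.005, -0.385, 0.623]
ft_force: [-2.6, 3.3, 7.0]
width: 0.6
t 5.6 slope pos [120.8  84.2  48.8] force slope [0.6 2.6 7.8] w 0.6 rot to slope [-0.1  6.6 -0.1] z-axis in slope [-0.12  0.   -0.99] q [ 0.06  0.39  2.04 -0.37  0.35  2.21]
```

```bash
python3 -m handwheel '[{"gripper":1,"tx":0,"ty":0,"tz":0.003,"rx":0,"ry":0,"rz":0},{"gripper":1,"tx":0,"ty":0,"tz":0.003,"rx":0,"ry":0,"rz":0},{"gripper":1,"tx":0,"ty":0,"tz":0.003,"rx":0,"ry":0,"rz":0},{"gripper":1,"tx":0,"ty":0,"tz":0.002,"rx":0,"ry":0,"rz":0}]'; python3 st.py|cut -c1-100
python3 -m handwheel '[{"gripper":1,"tx":0,"ty":0,"tz":0.001,"rx":0,"ry":0,"rz":0},{"gripper":1,"tx":0,"ty":0,"tz":0.001,"rx":0,"ry":0,"rz":0}]'; python3 st.py|cut -c1-100
```

```text
t: 6.1
ee_pos: [596.0, 10.6, 123.7]
orientation: [3.005, -0.387, 0.626]
ft_force: [-1.7, 2.9, 6.8]
width: 0.5
t 6.1 slope pos [120.9  84.3  38.4] force slope [1.3 2.4 7.1] w 0.5 rot to slope [-0.1  6.5 -0.2] z-
t: 6.35
ee_pos: [597.0, 10.3, 122.0]
orientation: [3.005, -0.387, 0.627]
ft_force: [-2.0, 2.6, 6.5]
width: 0.8
t 6.35 slope pos [120.9  84.3  36.4] force slope [1.  2.1 6.9] w 0.8 rot to slope [-0.2  6.5 -0.2] z
```

```bash
python3 -m handwheel '[{"gripper":1,"tx":0,"ty":0,"tz":0.001,"rx":0,"ry":0,"rz":0},{"gripper":1,"tx":0,"ty":0,"tz":0.001,"rx":0,"ry":0,"rz":0}]'; python3 st.py|cut -c1-100
python3 -m handwheel '[{"gripper":1,"tx":0,"ty":0,"tz":0.001,"rx":0,"ry":0,"rz":0}]'; python3 st.py|cut -c1-100
```

```text
t: 6.6
ee_pos: [597.6, 10.2, 121.0]
orientation: [3.004, -0.387, 0.628]
ft_force: [-15.3, 4.7, 27.8]
width: 0.5
t 6.6 slope pos [120.9  84.3  35.3] force slope [ 0.1  0.7 32.1] w 0.5 rot to slope [-0.1  6.4 -0.2]
t: 6.72
ee_pos: [597.7, 10.2, 120.8]
orientation: [3.004, -0.387, 0.628]
ft_force: [-22.3, 7.1, 39.4]
width: 0.3
t 6.72 slope pos [120.9  84.3  35.1] force slope [-0.5  1.3 45.8] w 0.3 rot to slope [-0.1  6.4 -0.2
```

```bash
python3 -m handwheel '[{"gripper":1,"tx":0,"ty":0,"tz":-0.03,"rx":0,"ry":0,"rz":0},{"gripper":1,"tx":-0.02,"ty":0,"tz":-0.05,"rx":0,"ry":0,"rz":0},{"gripper":1,"tx":-0.02,"ty":0,"tz":-0.055,"rx":0,"ry":0,"rz":0},{"gripper":1,"tx":-0.02,"ty":0,"tz":-0.02,"rx":0,"ry":0,"rz":0},{"gripper":1,"tx":0,"ty":0,"tz":0,"rx":0,"ry":0,"rz":0}]'; python3 st.py wrist,top
```

```text
t: 7.35
ee_pos: [483.4, 39.3, 237.5]
orientation: [3.005, -0.386, 0.626]
ft_force: [0.5, 0.5, -0.2]
width: 0.6
t 7.35 slope pos [ 77.1  83.9 195.1] force slope [ 0.2  0.6 -0.3] w 0.6 rot to slope [-0.1  6.5 -0.2] z-axis in slope [-0.11  0.   -0.99] q [ 0.16  0.05  2.16 -0.3   0.57  2.2 ]
pics/wrist_7.35
88 3052 [33.1 34.  35. ]
0 3103 [33.3 34.2 35.2]
-88 3099 [33.1 34.1 35. ]
pics/top_7.35
88 467 [32.5 34.6 36.8]
0 469 [32.5 34.6 36.7]
-88 459 [32.5 34.7 37.1]
```

```bash
cat > tgt.py <<'E'
from h import *
from workcell import ctrl
import sys
z=np.load("pics/con.npz");S,oo=z["S"],z["o"];o=ctrl.get_obs()
a=[float(v) for v in sys.argv[1:5]] # slope x y z, tilt deg (0 vertical,30 slope normal)
b=np.radians(a[3]-30);y=-S[:,1];zt=S@np.array([np.sin(b),0,-np.cos(b)]);T=np.c_[np.cross(y,zt),y,zt]
print("from now (tool axes)",delta(o,oo+S@np.array(a[:3]),T)," in target axes",(T.T@(oo+S@np.array(a[:3])-o["ee_pos"])).round(1),"world",(oo+S@np.array(a[:3])).round(0))
E
python3 tgt.py 295 0 188 0;python3 tgt.py 295 0 188 -10
```

```text
from now (tool axes) (array([216.5,  83.7, -19.2]), array([ -0.2, -23.5,  -0.1]))  in target axes [ 190.8   84.3 -103.5] world [648. -90. 340.]
from now (tool axes) (array([216.5,  83.7, -19.2]), array([ -0.2, -33.5,  -0.1]))  in target axes [ 169.9   84.3 -135.1] world [648. -90. 340.]
```

```bash
python3 -m handwheel '[{"gripper":1,"tx":0,"ty":0,"tz":0,"rx":0,"ry":-7.8,"rz":0},{"gripper":1,"tx":0,"ty":0,"tz":0,"rx":0,"ry":-7.8,"rz":0},{"gripper":1,"tx":0,"ty":0,"tz":-0.02,"rx":0,"ry":-7.8,"rz":0},{"gripper":1,"tx":0,"ty":0.02,"tz":-0.055,"rx":0,"ry":0,"rz":0},{"gripper":1,"tx":0,"ty":0.02,"tz":-0.055,"rx":0,"ry":0,"rz":0},{"gripper":1,"tx":0,"ty":0.02,"tz":-0.055,"rx":0,"ry":0,"rz":0},{"gripper":1,"tx":0,"ty":0.024,"tz":-0.01,"rx":0,"ry":0,"rz":0},{"gripper":1,"tx":0,"ty":0,"tz":0,"rx":0,"ry":0,"rz":0}]'; python3 st.py; python3 tgt.py 295 0 188 0
```

```text
t: 8.45
ee_pos: [461.6, -42.7, 431.5]
orientation: [-3.113, 0.402, -0.003]
ft_force: [-0.5, -0.2, 0.0]
width: 0.7
t 8.45 slope pos [173.7  -0.9 363.4] force slope [-0.4 -0.3  0.2] w 0.7 rot to slope [-0.1 29.9 -0.3] z-axis in slope [-0.5   0.   -0.87] q [-0.12 -0.02  1.71  0.    1.45  1.71]
from now (tool axes) (array([192.6,  -1.4,  91.5]), array([-0.2, -0.1, -0.2]))  in target axes [192.7  -0.9  91.2] world [648. -90. 340.]
```

```bash
python3 -m handwheel '[{"gripper":1,"tx":0.05,"ty":0,"tz":0,"rx":0,"ry":0,"rz":0},{"gripper":1,"tx":0.05,"ty":0,"tz":0,"rx":0,"ry":0,"rz":0},{"gripper":1,"tx":0.05,"ty":0,"tz":0,"rx":0,"ry":0,"rz":0},{"gripper":1,"tx":0.043,"ty":0,"tz":0.02,"rx":0,"ry":0,"rz":0},{"gripper":1,"tx":0,"ty":0,"tz":0.04,"rx":0,"ry":0,"rz":0},{"gripper":1,"tx":0,"ty":0,"tz":0.03,"rx":0,"ry":0,"rz":0},{"gripper":1,"tx":0,"ty":0,"tz":0,"rx":0,"ry":0,"rz":0}]'; python3 st.py scene,top; python3 tgt.py 255 0 191 0
```

```text
t: 9.32
ee_pos: [646.2, -88.7, 336.5]
orientation: [-3.113, 0.398, 0.012]
ft_force: [-0.1, 0.0, -0.5]
width: 0.2
t 9.32 slope pos [291.    0.8 186. ] force slope [-0.3  0.  -0.4] w 0.2 rot to slope [-0.1 30.4 -0.1] z-axis in slope [-0.51  0.   -0.86] q [-0.16  0.37  1.45  0.    1.34  1.67]
pics/scene_9.32
88 36 [32.9 35.2 37.5]
0 231 [33.  35.4 37.3]
-88 275 [32.9 35.1 37.4]
pics/top_9.32
88 179 [32.5 34.6 36.7]
0 0 
-88 0 
from now (tool axes) (array([-35.5,   0.9,  18.2]), array([-0.2,  0. , -0. ]))  in target axes [-35.5   0.9  18.2] world [613. -81. 323.]
```

View pics/scene_9.32.png

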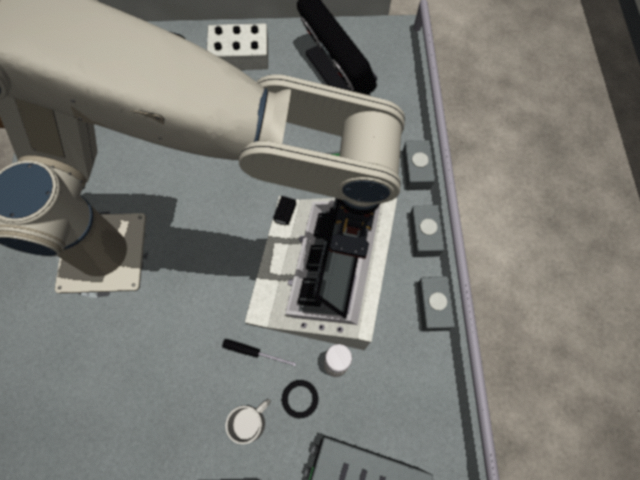

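```bash
cat > arc.py <<'E'
from h import *
from workcell import ctrl
import sys
z=np.load("pics/con.npz");S,oo=z["S"],z["o"];o=ctrl.get_obs()
p=(o["ee_pos"]-oo)@S; c,s=np.cos(np.pi/6),np.sin(np.pi/6)
X=np.array([c,-s]);Z=np.array([-s,-c]); q=np.array([p[0],p[2]]);H=np.array([237.7,42.])
off=float(sys.argv[1]);r=float(sys.argv[2])
for th in map(float,sys.argv[3].split(",")):
    e=th-np.pi/6
    t=H+r*np.array([-np.cos(th),np.sin(th)])+(6+off*abs(np.sin(e)))*np.array([np.sin(th),np.cos(th)])
    print(th,"tx %.1f tz %.1f"%((t-q)@X,(t-q)@Z),"slope",t.round(0)); q=t
E
python3 arc.py 10 148 1.6,1.5,1.4,1.2,1.0,.8,.6,.4,.3,.2,.15,.1,.05,0
```

```text
1.6 tx -33.1 tz 18.6 slope [257. 190.]
1.5 tx -13.9 tz 6.7 slope [241. 191.]
1.4 tx -13.1 tz 8.1 slope [226. 190.]
1.2 tx -23.5 tz 20.3 slope [195. 184.]
1.0 tx -18.9 tz 24.9 slope [167. 172.]
0.8 tx -13.3 tz 28.5 slope [141. 154.]
0.6 tx -7.1 tz 30.7 slope [119. 131.]
0.4 tx -0.7 tz 29.1 slope [104. 106.]
0.3 tx 1.6 tz 13.7 slope [99. 94.]
0.2 tx 2.9 tz 13.6 slope [94. 80.]
0.15 tx 1.9 tz 6.7 slope [93. 74.]
0.1 tx 2.2 tz 6.6 slope [91. 67.]
0.05 tx 2.5 tz 6.5 slope [90. 60.]
0.0 tx 2.9 tz 6.4 slope [90. 53.]
```

```bash
python3 -m handwheel '[{"gripper":1,"tx":-0.02,"ty":0,"tz":0.012,"rx":0,"ry":0,"rz":0},{"gripper":1,"tx":-0.013,"ty":0,"tz":0.007,"rx":0,"ry":0,"rz":0},{"gripper":1,"tx":-0.007,"ty":0,"tz":0.003,"rx":0,"ry":0,"rz":0},{"gripper":1,"tx":-0.007,"ty":0,"tz":0.004,"rx":0,"ry":0,"rz":0}]'; python3 st.py;
python3 -m handwheel '[{"gripper":1,"tx":-0.013,"ty":0,"tz":0.008,"rx":0,"ry":0,"rz":0},{"gripper":1,"tx":-0.012,"ty":0,"tz":0.01,"rx":0,"ry":0,"rz":0},{"gripper":1,"tx":-0.012,"ty":0,"tz":0.01,"rx":0,"ry":0,"rz":0}]'; python3 st.py scene; python3 arc.py 10 148 1.2,1.0,.8,.6
```

```text
t: 9.93
ee_pos: [603.1, -77.4, 317.2]
orientation: [-3.113, 0.398, -0.007]
ft_force: [1.5, 0.0, 2.0]
width: 0.4
t 9.93 slope pos [242.6   0.9 191.5] force slope [2.2 0.4 1. ] w 0.4 rot to slope [-0.2 29.8 -0.1] z-axis in slope [-0.5   0.   -0.87] q [-0.15  0.3   1.58  0.    1.25  1.68]
t: 10.3
ee_pos: [566.1, -67.9, 287.4]
orientation: [-3.114, 0.398, -0.003]
ft_force: [2.0, -0.9, 0.3]
width: 0.7
t 10.3 slope pos [194.7   0.9 184.8] force slope [ 2.  -0.4 -0.8] w 0.7 rot to slope [-0.2 29.9 -0.1] z-axis in slope [-0.5   0.   -0.87] q [-0.14  0.27  1.69  0.    1.17  1.68]
pics/scene_10.30
88 0 
0 0 
-88 0 
1.2 tx 3.3 tz -1.7 slope [195. 184.]
1.0 tx -18.9 tz 24.9 slope [167. 172.]
0.8 tx -13.3 tz 28.5 slope [141. 154.]
0.6 tx -7.1 tz 30.7 slope [119. 131.]
```

```bash
python3 -m handwheel '[{"gripper":1,"tx":-0.008,"ty":0,"tz":0.012,"rx":0,"ry":0,"rz":0},{"gripper":1,"tx":-0.008,"ty":0,"tz":0.012,"rx":0,"ry":0,"rz":0},{"gripper":1,"tx":-0.007,"ty":0,"tz":0.014,"rx":0,"ry":0,"rz":0},{"gripper":1,"tx":-0.006,"ty":0,"tz":0.014,"rx":0,"ry":0,"rz":0},{"gripper":1,"tx":-0.004,"ty":0,"tz":0.015,"rx":0,"ry":0,"rz":0},{"gripper":1,"tx":-0.003,"ty":0,"tz":0.015,"rx":0,"ry":0,"rz":0}]'; python3 st.py scene; python3 arc.py 10 148 .6,.4,.3,.2,.15
```

```text
t: 11.1
ee_pos: [531.3, -58.7, 204.5]
orientation: [-3.114, 0.397, -0.001]
ft_force: [0.6, -1.2, 1.3]
width: 0.2
t 11.1 slope pos [122.   1. 131.] force slope [ 1.4 -1.1  0.7] w 0.2 rot to slope [-0.1 30.  -0.1] z-axis in slope [-0.5   0.   -0.87] q [-0.13  0.31  1.85  0.    0.98  1.69]
pics/scene_11.10
88 0 
0 0 
-88 0 
0.6 tx -1.1 tz -0.6 slope [119. 131.]
0.4 tx -0.7 tz 29.1 slope [104. 106.]
0.3 tx 1.6 tz 13.7 slope [99. 94.]
0.2 tx 2.9 tz 13.6 slope [94. 80.]
0.15 tx 1.9 tz 6.7 slope [93. 74.]
```

```bash
ls -t pics/scene_*.png | head -1 | xargs -I{} python3 -c "import cv2;i=cv2.imread('{}')[150:380,200:450];cv2.imwrite('pics/zz1.png',cv2.resize(i,None,fx=2.6,fy=2.6))"
```

```text
(no output)
```

View pics/zz1.png

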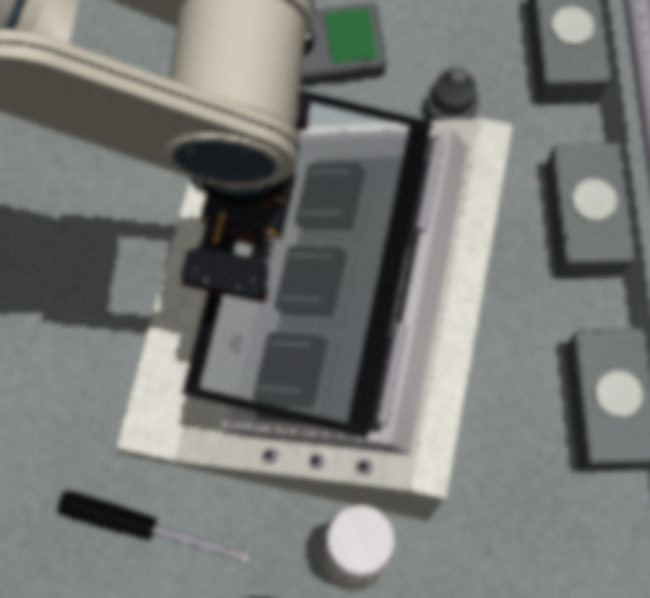

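```bash
python3 -m handwheel '[{"gripper":1,"tx":-0.001,"ty":0,"tz":0.014,"rx":0,"ry":0,"rz":0},{"gripper":1,"tx":0,"ty":0,"tz":0.014,"rx":0,"ry":0,"rz":0},{"gripper":1,"tx":0.001,"ty":0,"tz":0.013,"rx":0,"ry":0,"rz":0},{"gripper":1,"tx":0.003,"ty":0,"tz":0.013,"rx":0,"ry":0,"rz":0},{"gripper":1,"tx":0.002,"ty":0,"tz":0.006,"rx":0,"ry":0,"rz":0}]'; python3 st.py; python3 arc.py 10 148 .15,.1,0.05,0
```

```text
t: 11.78
ee_pos: [536.5, -59.8, 144.6]
orientation: [-3.113, 0.398, -0.0]
ft_force: [-1.0, -0.0, 1.5]
width: 0.5
t 11.78 slope pos [96.7  1.2 76.5] force slope [-0.  -0.3  1.8] w 0.5 rot to slope [-0.1 30.  -0.1] z-axis in slope [-0.5   0.   -0.87] q [-0.13  0.41  1.88  0.    0.86  1.69]
0.15 tx -1.9 tz 4.4 slope [93. 74.]
0.1 tx 2.2 tz 6.6 slope [91. 67.]
0.05 tx 2.5 tz 6.5 slope [90. 60.]
0.0 tx 2.9 tz 6.4 slope [90. 53.]
```

```bash
python3 -m handwheel '[{"gripper":1,"tx":0,"ty":0,"tz":0.005,"rx":0,"ry":0,"rz":0},{"gripper":1,"tx":0,"ty":0,"tz":0.005,"rx":0,"ry":0,"rz":0},{"gripper":1,"tx":0.001,"ty":0,"tz":0.003,"rx":0,"ry":0,"rz":0}]'; python3 st.py|cut -c1-100
python3 -m handwheel '[{"gripper":1,"tx":0.001,"ty":0,"tz":0.003,"rx":0,"ry":0,"rz":0},{"gripper":1,"tx":0.001,"ty":0,"tz":0.003,"rx":0,"ry":0,"rz":0}]'; python3 st.py|cut -c1-100
```

```text
t: 12.15
ee_pos: [537.7, -60.0, 132.6]
orientation: [-3.113, 0.398, -0.002]
ft_force: [1.3, -0.6, 2.2]
width: 0.7
t 12.15 slope pos [91.7  1.4 65.5] force slope [ 2.3 -0.3  1.2] w 0.7 rot to slope [-0.2 29.9 -0.1] 
t: 12.4
ee_pos: [539.8, -60.5, 127.7]
orientation: [-3.113, 0.397, -0.003]
ft_force: [-5.8, 1.1, 17.5]
width: 0.4
t 12.4 slope pos [91.2  1.4 60.2] force slope [ 3.7 -0.4 18.1] w 0.4 rot to slope [-0.2 29.9 -0.1] z
```

```bash
python3 -m handwheel '[{"gripper":1,"tx":0,"ty":0,"tz":0.002,"rx":0,"ry":0,"rz":0},{"gripper":1,"tx":0.001,"ty":0,"tz":0.002,"rx":0,"ry":0,"rz":0}]'; python3 st.py|cut -c1-100
python3 -m handwheel '[{"gripper":1,"tx":0.001,"ty":0,"tz":0.002,"rx":0,"ry":0,"rz":0}]'; python3 st.py|cut -c1-100
```

```text
t: 12.65
ee_pos: [541.5, -60.9, 123.9]
orientation: [-3.114, 0.397, -0.006]
ft_force: [0.3, -0.6, 6.7]
width: 0.5
t 12.65 slope pos [90.7  1.4 56. ] force slope [ 3.7 -0.5  5.6] w 0.5 rot to slope [-0.2 29.8 -0.1] 
t: 12.78
ee_pos: [542.1, -61.1, 121.2]
orientation: [-3.114, 0.398, -0.004]
ft_force: [-0.5, -0.6, 1.6]
width: 0.4
t 12.78 slope pos [89.9  1.4 53.3] force slope [ 0.5 -0.8  1.6] w 0.4 rot to slope [-0.2 29.9 -0.1]
```

```bash
python3 -m handwheel '[{"gripper":1,"tx":0,"ty":0,"tz":0.002,"rx":0,"ry":0,"rz":0}]'; python3 st.py|cut -c1-100
python3 -m handwheel '[{"gripper":1,"tx":0,"ty":0,"tz":0.001,"rx":0,"ry":0,"rz":0}]'; python3 st.py|cut -c1-100
```

```text
t: 12.9
ee_pos: [541.8, -61.0, 118.9]
orientation: [-3.113, 0.398, -0.003]
ft_force: [-1.0, 1.1, 13.5]
width: 0.7
t 12.9 slope pos [88.6  1.4 51.5] force slope [ 5.7  0.9 12.3] w 0.7 rot to slope [-0.2 29.9 -0.1] z
t: 13.02
ee_pos: [542.1, -61.1, 118.7]
orientation: [-3.114, 0.397, -0.004]
ft_force: [-4.2, 0.3, 18.8]
width: 0.3
t 13.03 slope pos [88.7  1.4 51.2] force slope [ 5.8 -0.7 18.3] w 0.3 rot to slope [-0.2 29.9 -0.1]
```

```bash
python3 -m handwheel '[{"gripper":1,"tx":0,"ty":0,"tz":0.001,"rx":0,"ry":0,"rz":0}]'; python3 st.py|cut -c1-100
python3 -m handwheel '[{"gripper":1,"tx":0,"ty":0,"tz":-0.03,"rx":0,"ry":0,"rz":0},{"gripper":1,"tx":-0.03,"ty":0,"tz":-0.05,"rx":0,"ry":0,"rz":0},{"gripper":1,"tx":-0.06,"ty":0,"tz":-0.01,"rx":0,"ry":0,"rz":0},{"gripper":1,"tx":-0.05,"ty":0,"tz":0,"rx":0,"ry":0,"rz":0},{"gripper":1,"tx":0,"ty":0,"tz":0,"rx":0,"ry":0,"rz":0}]'; python3 st.py top,wrist
python3 - <<'E'
from h import *;import pickle,glob,os
z=np.load("pics/con.npz");S,oo=z["S"],z["o"]
for k in("top","wrist"):
    f=max(glob.glob(f"pics/{k}_*.pkl"),key=os.path.getmtime);L=((cloud(pickle.load(open(f,"rb")))-oo)@S).reshape(-1,3);L=L[np.isfinite(L).all(1)]
    for a in(70,80,120,160,200,230):
        c=L[(abs(L[:,0]-a)<5)&(abs(L[:,1])<125)&(L[:,2]<120)];print(k,a,len(c),np.percentile(c[:,2],[5,25,50,75,95]).round(1) if len(c) else "")
E
```

```text
t: 13.15
ee_pos: [542.2, -61.1, 118.4]
orientation: [-3.114, 0.397, -0.004]
ft_force: [-7.1, 0.8, 27.0]
width: 0.4
t 13.15 slope pos [88.7  1.4 50.9] force slope [ 7.4 -1.  26.9] w 0.4 rot to slope [-0.2 29.9 -0.1] 
t: 13.78
ee_pos: [402.0, -25.3, 205.9]
orientation: [-3.114, 0.397, 0.003]
ft_force: [0.8, 1.3, -1.2]
width: 0.3
t 13.78 slope pos [  7.1   0.9 199. ] force slope [-0.2  1.4 -1.3] w 0.3 rot to slope [-0.1 30.1 -0. ] z-axis in slope [-0.5   0.   -0.86] q [-0.09  0.12  2.11  0.    0.92  1.73]
pics/top_13.78
88 479 [44.4 46.5 49. ]
0 473 [44.6 46.8 49. ]
-88 474 [44.5 46.8 48.7]
pics/wrist_13.78
88 1 [48.4 48.4 48.4]
0 0 
-88 0 
top 70 456 [44.8 46.5 47.7 48.8 50.7]
top 80 516 [44.1 46.  47.3 48.7 50.5]
top 120 527 [43.8 45.4 46.6 47.9 49.4]
top 160 542 [43.6 45.3 46.6 47.8 49.4]
top 200 574 [43.8 45.5 46.5 47.7 49.3]
top 230 322 [42.1 44.5 46.9 48.4 50.5]
wrist 70 6018 [47.  47.7 48.2 48.6 49.3]
wrist 80 6833 [45.7 46.4 47.  47.6 48.6]
wrist 120 0 
wrist 160 0 
wrist 200 0 
wrist 230 0
```

View pics/top_13.78.png

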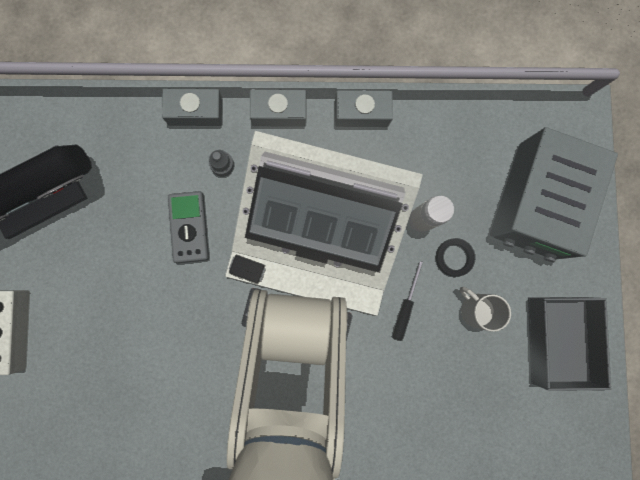

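View pics/wrist_13.78.png

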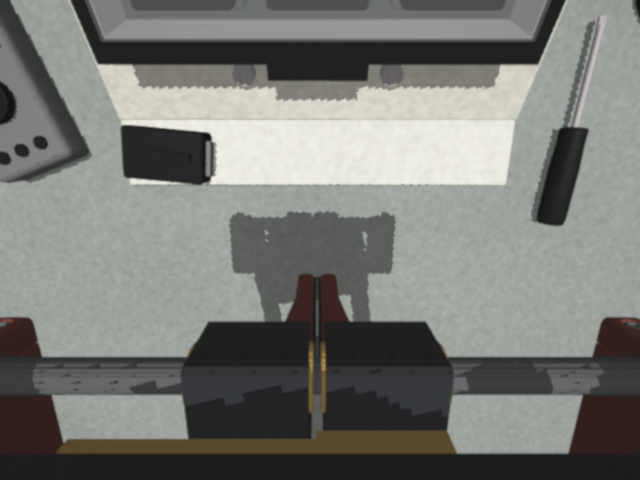

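Both views show the cover lying flat on the bay, with its front edge at top-view rows 245–270. The plug shell (247,268), meter, screwdriver and can are at the same pixels as at the start, and the gripper is clear of everything.

```bash
python3 -c "
from workcell import ctrl
print(ctrl.close_job())"
```

```text
the job is handed in; nothing more can be done
None
```

The relay modules are all home and the cover is shut. I handed the job in with about 14 s of the 48 s used.

- **Modules:** The left and right ones stood about 12–13 mm proud. I pressed each one until it met its hard stop, with about 38 N on the right and 46 N on the left. The middle one was already home, so I left it alone. With the cover still up, the wrist camera then put all three caps within 0.2 mm of each other at about 34.1 mm. The nominal height is 35 mm, so they read 0.9 mm low, within the 2 mm calibration.
- **Cover:** I swung it down from behind with the closed fingertips. The catch resisted at about 18 N and then gave way. I pressed on to a firm 27 N before backing off. The outer face now reads about 46.6 mm above the slope. It is flat to within about 1 mm between the hinge and the front, so the cover lies parallel to the slope. That is 1.4 mm below the nominal 48 mm, also within calibration.
- **Other things on the bench:** By eye in the final top view, none of them had moved. I did not measure their positions.
- **Problems along the way:** The first move command was refused because rows must name every value, so nothing moved. While I pressed the right module, joint 5 came down to its lower limit of 0.11 rad (to two decimals). I tilted the tool back 6 degrees before continuing.

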